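# Turn the wet guitar sample to the drying blower

## Task

The stain samples on the carousel are still wet. With a fingertip, push on a metal arm of the carousel (never on a sample) to turn it until the guitar-shaped sample stands still squarely in front of the blower's nozzle, then press the push button on the control box fully down for a moment and let it come up again. Grasp and lift nothing, leave the control box where it stands, and do not disturb the other things on the bench.

Things in the scene. Friction and masses are not known exactly. Their poses are not given: they have to be found in the camera images.
- carousel (a joint): turn of the carousel about its upright pivot, rad, positive anticlockwise seen from above, no stops. It is the angle of the guitar sample's arm from the direction pivot-to-blower: at 0 (or any whole turn, 6.283) the guitar sample is centred before the nozzle. At the start it is between 1.24 and 5.04. Light to turn (friction 0.06 N m), stays where it is left.
- carousel_axis (a point): point on the carousel's pivot axis, at mid-height of its four arms (56 mm above the bench). The four aluminium arms are level bars 16 mm wide and 12 mm thick (50 to 62 mm above the bench), 90 degrees apart, from a hub 56 mm across, top at 66 mm (its nut at 74 mm). Frame: x points along the guitar sample's arm, y along the disc sample's arm, -y along the oblong sample's arm, -x along the bare arm; z up.
- station: fixed steel base of carousel and blower, origin on the bench under the pivot, x towards the blower: a disc 130 mm across round the pivot and a bar 90 mm wide from 70 mm behind the pivot to 330 mm towards the blower, both 8 mm thick, flat on the bench, with a post 48 mm across under the hub.
- bare_arm_end (a point): near the end of the one bare arm (no sample on it), opposite the guitar sample, 145 mm from the pivot, at mid-height of the arm; the arm ends in a half round 8 mm beyond this point. Free to push on from either side.
- guitar_sample: wet wooden plate cut like a guitar body with a small dark sound hole, 98 mm long along its x (radial, broad end outwards), 68 mm wide, 6 mm thick, lying on the end of a carousel arm; origin under it, 132 mm from the pivot, 62 mm above the bench. It spans 82 to 180 mm from the pivot. Not to be touched.
- disc_sample: wet round wooden plate, 64 mm across, 6 mm thick, on the next arm anticlockwise from the guitar sample; origin under its centre, 132 mm from the pivot, 62 mm above the bench. Not to be touched.
- oblong_sample: wet oblong wooden plate, 42 mm (x) by 70 mm (radial, y), 6 mm thick, on the next arm clockwise from the guitar sample; origin under its centre, 132 mm from the pivot, 62 mm above the bench. Not to be touched.
- nozzle (a point): centre of the mouth (50 mm across) of the nozzle of the grey drying blower, 214 mm from the pivot, 92 mm above the bench; x points away from the pivot, so the nozzle blows along -x. The blower stands fixed on the station's bar behind it: a lying drum 100 mm across on a black foot, 45 to 120 mm beyond the mouth, top 142 mm above the bench.
- control_box: loose grey control box, 110 (x) by 80 (y) by 45 mm high, 0.7 kg, with one push button on top; origin at the centre of its underside.
- dry_button (a joint): travel of the black push button on the control box, m: 0 up, 0.006 fully down; a spring pushes it up, 5 N at the bottom; it counts as pressed from 0.004.
- dry_button_top (a point): centre of the button's top face, 36 mm across, pressed straight down.
- stain_tin: open empty steel tin, 90 mm across, 110 mm high, with a wire bail; origin under its centre. Leave alone.
- jar: closed jar, 64 mm across, 75 mm high; origin under its centre. Leave alone.
- sanding_block: cork sanding block 110 x 65 x 38 mm; origin under its centre. Leave alone.
There are look-alikes about, which are no part of the job. What is shaped like the control_box but orange or red is not meant.

How it is judged:
By the outcome, as a careful person would: the job done as asked, in the order asked, and still so for the second after the job is handed in, with the robot touching nothing.
It also fails if it takes over 58 s, if anything falls off the work surface, if the arm or the gripper's body presses on something with over 40 N, if the wrist force passes 120 N, or if a joint passes its speed limit or range.

## Robot

A 7-joint arm with a two-finger parallel gripper is mounted at the origin on the work surface. World frame = base frame: x ahead of the robot, y to its left, z up, the work surface at z = 0. Lengths are in mm, angles in rad, forces in N, time in s.
With the tool pointing down it reaches from about 375 to 925 mm from the base axis. Payload 3.1 kg.
Tool frame: the origin (TCP) lies at the centre of the arm's flange, where the gripper is bolted on; the fingertips stand 173 mm ahead of it and the grasp point (between the pads) lies ahead of it (arm.pinch_z is the z of the grasp point in the tool frame, in mm); z points along the fingers, y is the line along which they close (so a half turn about z gives the same grasp; the last joint's range is limited). The gripper opens to 85 mm and grips with 20 to 120 N. Pads are 22 mm wide; open, the fingers measure 114 mm over their backs; the gripper's body (76 mm by 85 mm) begins 54 mm behind the grasp point. The pads swing forward as they close: fully open they stand 13 mm farther back than shut.
Start: joints at [-1.439, 0.383, 0.044, 1.598, -0.018, 1.161, -0.05], TCP at [148.04, 632.922, 404.669] pointing down, gripper open.
Joint ranges: [-2.61, 2.61], [-0.41, 2.15], [-1.48, 1.57], [0, 2.5], [-1.57, 4.71], [0.05, 1.97], [-2.85, 2.85]. Speed limits (rad/s): [2.79, 2.79, 3.14, 3.14, 3.14, 3.14, 3.14].

## Interface

Orientations are given as a unit quaternion [w, x, y, z].
In Python, from workcell import arm gives the robot as it stands.
- The arm moves only by the tool carry_out, never from a script. Its argument "moves" is a list of rows, each a list of 3 entries, a list of its own where there are three numbers: the shift along the tool's x, y, z in m, then the turn, a rotation vector about the tool's x, y, z in degrees, then the finger opening in m, from 0 to 0.0854. A call has 1 to 5 rows; each row is the pose to reach, as a shift and turn from the pose commanded when the call began, along the tool's axes at that moment; what a row does not reach only later rows make up. A row lasts 1/8 s, in which the tool goes at most 62.5 mm and 10.7 degrees, less where a joint would pass 70% of its speed; a pose out of reach is approached as far as the arm can. A call with a gripper value outside its range is refused whole. The fingers move at their own pace and stop on an object; the grip force is fixed at half the most. Time passes only in rows, so rows that repeat a pose let the fingers close. It gives the time, the measured TCP pose, the force, the opening and the grip force at its end, in the units of the state.
- arm.sense(): the state, without advancing time (a new reading comes with each control period).
- arm.camera(name): name is "scene" or "top" or "wrist"; returns a dict with "pixels" (400x640x3 uint8, red, green, blue), "range_z" (400x640 float32, mm along the optical axis (not along the pixel's ray), 0 where there is no reading), "fovy" (degrees; the focal length in pixels is half the picture's height over the tangent of half this angle, whatever the lens; pixels are square), "cx", "cy" (the principal point, pixels), "extrinsics" (4x4, takes a point from camera to world coordinates). Camera axes: x right, y down, z forward; pixel columns grow to the right and rows downward; lengths in mm; the calibration is good to about 2 mm. A picture is of the moment at which its call begins.
- arm.sign_off(): hands the job in; it is judged then, once.
Trained networks look in a picture, given as the dict that the camera call returned (one of the last four; its "shot" number tells which), for a name from the list of things; names that differ only in an ending like _2 or _b are one class to them, and where a whole thing is asked for, a point or a joint stands for the part that bears it (a point fixed in the world has none). Each returns a list of dicts, best first, with "confidence" (0 to 1); they miss things now and then, are a little off and sometimes report something else, mostly with a low value. They report only what shows in the picture. A call takes as long as a camera call. They do not tell look-alikes from the thing itself.
- arm.recognise(target, picture): "point" ([column, row] in pixels, amid what is visible of it).
- arm.silhouettes(target, picture): "region" (400x640 bool, what is visible of it) and "point" ([column, row] in pixels, amid what is visible of it).
The state is a dict: "time": time; "qpos": joint angles; "qvel": joint speeds; "tau": joint torques, N m; "position": TCP position; "tcp_rot": TCP orientation; "ft_force": force on the tool from outside, world axes, zero at the start; "wrist_torque": the same for the moment, N m; "gripper_width": finger opening in mm; "grasp_force": force on a finger pad.
Only numpy, scipy, OpenCV 4.12 (cv2) and the standard library are available. Lean on these libraries where they do the work, as an engineer would, in place of code of your own. Each camera call takes 0.05 s, during which the arm holds its last target. There are 200 camera calls.

## Working session

There is one attempt and no reset: what is moved stays moved. The work goes in short steps, Python scripts to look and compute and a tool call to move; the robot and the scene stay as the last step left them, time stands still between calls to the robot, and variables do not carry over. Pictures are saved under pics/ and viewed, at most 10 in all, crops included, and the job is handed in when it is done.

Besides the shell and the picture viewer there is one more tool, called after ">>>" by a JSON object that holds its "method" and its "body". carry_out: Moves the arm, as the interface text tells. Its arguments: {"type":"object","properties":{"moves":{"type":"array","items":{"type":"array"}}},"required":["moves"]}

```bash
mkdir -p pics
cat > h.py <<'E'
import numpy as np, cv2
from workcell import arm
def px2w(p,pt,r=3):
    c,rw=int(round(pt[0])),int(round(pt[1])); z=p["range_z"][max(0,rw-r):rw+r+1,max(0,c-r):c+r+1]; z=z[z>0]
    if len(z)==0: return None
    return ray(p,pt,np.median(z))
def ray(p,pt,z):
    f=200/np.tan(np.radians(p["fovy"])/2); E=np.array(p["extrinsics"])
    return (E@np.array([(pt[0]-p["cx"])/f*z,(pt[1]-p["cy"])/f*z,z,1]))[:3]
def save(p,n,crop=None,s=1):
    im=p["pixels"][:,:,::-1]
    if crop: im=im[crop[1]:crop[3],crop[0]:crop[2]]
    cv2.imwrite("pics/"+n,cv2.resize(im,None,fx=s,fy=s))
E
python3 - <<'E'
from h import *
ims=[]
for n in ("scene","top"):
    p=arm.camera(n); save(p,n+".png"); ims.append(p)
    print(n,p["fovy"],np.round(p["extrinsics"],2).tolist())
    for t in ["guitar_sample","disc_sample","oblong_sample","carousel_axis","bare_arm_end","control_box","dry_button_top","nozzle","stain_tin","jar","sanding_block"]:
        try:
            for d in arm.recognise(t,p)[:3]:
                w=px2w(p,d["point"]); print(t,round(d["confidence"],2),np.round(d["point"]),None if w is None else np.round(w))
        except Exception as e: print(t,e)
s=arm.sense(); print(s, arm.pinch_z)
E
```

```text
scene 56.03207936360293 [[0.64, 0.53, -0.55, 1192.69], [0.76, -0.45, 0.46, -601.01], [-0.0, -0.72, -0.69, 934.17], [0.0, 0.0, 0.0, 1.0]]
guitar_sample 0.86 [288. 194.] [401. -83.  67.]
disc_sample 0.59 [301. 238.] [ 581. -170.   66.]
oblong_sample 0.76 [340. 190.] [497.  64.  68.]
carousel_axis 0.59 [312. 212.] [509. -69.  56.]
bare_arm_end 0.93 [313. 213.] [515. -70.  56.]
control_box 0.83 [189. 222.] [ 276. -394.   45.]
control_box 0.74 [302. 307.] [ 764. -309.   59.]
control_box 0.63 [228. 242.] [ 439. -343.   52.]
dry_button_top 0.68 [302. 300.] [ 752. -298.   68.]
dry_button_top 0.66 [182. 212.] [ 244. -395.   67.]
dry_button_top 0.5 [232. 235.] [ 432. -322.   64.]
nozzle 0.77 [398. 249.] [824. -15. 118.]
stain_tin 0.8 [379. 157.] [483. 272.  99.]
jar 0.93 [208. 288.] [ 560. -468.   68.]
jar 0.67 [312. 209.] [504. -63.  61.]
sanding_block 0.91 [438. 172.] [629. 446.  30.]
top 53.873658653721556 [[0.02, -0.99, 0.14, 346.24], [-1.0, -0.02, 0.01, -13.58], [-0.01, -0.14, -0.99, 1243.54], [0.0, 0.0, 0.0, 1.0]]
guitar_sample 0.65 [350. 232.] [407. -86.  67.]
disc_sample 0.8 [379. 174.
[... 745 characters left out ...]
8  ,  1.59790125, -0.01789408,
        1.16120548, -0.04989183]), 'qvel': array([ 1.31026892e-04, -9.89287358e-05,  3.78830301e-04,  6.28051903e-04,
        1.72808871e-03, -4.90950474e-04, -4.94489722e-05]), 'tau': array([ 7.68740165e-05, -4.33449948e+01,  1.02295876e+00, -2.49915326e+01,
        1.04634502e-02,  2.06156139e-03, -4.91147517e-06]), 'position': array([148.0356165 , 632.92380589, 404.65952945]), 'tcp_rot': array([-7.62518904e-06,  1.14613877e-01,  9.93410116e-01, -1.74580068e-05]), 'ft_force': array([ 0.86462709, -0.11625934, -0.43462756]), 'wrist_torque': array([-0.02781695, -0.02909628, -0.02663481]), 'grasp_force': 0.0, 'gripper_width': 85.44675714611695} 154.70000000000002
```

View pics/top.png

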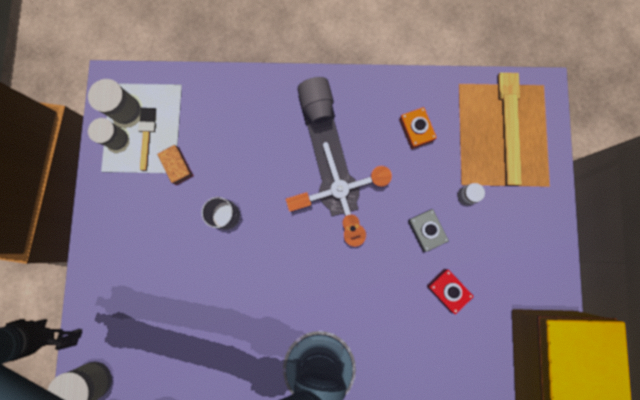

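View pics/scene.png

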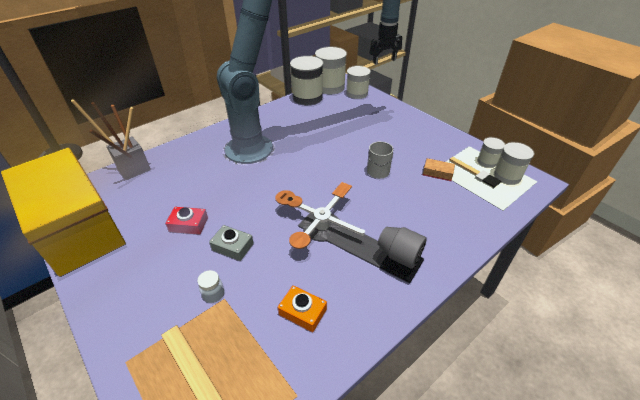

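Top view: hub (340,188), guitar (353,232), bare arm pointing at the blower (317,100). The candidates for the control box are grey (429,230), orange (418,127) and red (451,291). The grey one is meant. The guitar is almost opposite the blower, so I need about half a turn.

Run:
```python
from h import *
def cloud(p,reg):
    r,c=np.nonzero(reg&(p["range_z"]>0)); z=p["range_z"][r,c]
    f=200/np.tan(np.radians(p["fovy"])/2); E=np.array(p["extrinsics"])
    P=np.stack([(c-p["cx"])/f*z,(r-p["cy"])/f*z,z,np.ones_like(z)]); return (E@P)[:3].T
for n in ("scene","top"):
    p=arm.camera(n)
    for t in ["guitar_sample","disc_sample","oblong_sample","station","control_box"]:
        for d in arm.silhouettes(t,p)[:3]:
            w=cloud(p,d["region"]); 
            if len(w)<5: continue
            m=np.median(w,0); c=w[:,:2]-w[:,:2].mean(0); u,s,v=np.linalg.svd(c,full_matrices=False)
            col=p["pixels"][d["region"]].mean(0)
            print(n,t,round(d["confidence"],2),len(w),np.round(d["point"]),"mean",np.round(w.mean(0)),"zmed",round(m[2]),"axis deg",round(np.degrees(np.arctan2(v[0,1],v[0,0])),1),np.round(col))
save(p,"box.png",(270,60,480,330),2.2)
```

```text
scene guitar_sample 0.87 363 [288. 196.] mean [413. -93.  62.] zmed 67 axis deg -13.4 [172. 113.  74.]
scene disc_sample 0.64 290 [298. 239.] mean [ 584. -179.   65.] zmed 67 axis deg -60.1 [199. 126.  74.]
scene oblong_sample 0.61 186 [340. 189.] mean [497.  70.  65.] zmed 67 axis deg -50.5 [202. 132.  83.]
scene station 0.64 5179 [357. 240.] mean [675. -32.  55.] zmed 60 axis deg 14.3 [113. 102.  96.]
scene control_box 0.89 1034 [229. 241.] mean [ 437. -333.   39.] zmed 43 axis deg 34.1 [117. 124. 120.]
scene control_box 0.76 940 [190. 221.] mean [ 259. -394.   37.] zmed 42 axis deg -116.6 [164.  91. 107.]
scene control_box 0.67 1365 [302. 305.] mean [ 759. -306.   43.] zmed 44 axis deg 22.3 [183. 119.  40.]
top guitar_sample 0.65 525 [352. 234.] mean [410. -95.  68.] zmed 68 axis deg -159.8 [169.  95.  60.]
top disc_sample 0.77 335 [379. 176.] mean [ 579. -178.   68.] zmed 68 axis deg 155.8 [184. 102.  63.]
top oblong_sample 0.74 337 [297. 204.] mean [495.  71.  64.] zmed 67 axis deg 106.6 [181. 103.  67.]
top station 0.7 5658 [331. 171.] mean [623. -28.  56.] zmed 63 axis deg -163.2 [118.  97.  98.]
top control_box 0.92 1019 [429. 232.] mean [ 418. -322.   47.] zmed 45 axis deg -156.3 [122. 124. 128.]
top control_box 0.7 1019 [418. 129.] mean [ 740. -294.   44.] zmed 45 axis deg -153.2 [156. 102.  59.]
top control_box 0.63 1069 [448. 295.] mean [ 240. -384.   47.] zmed 46 axis deg -138.5 [163.  58.  69.]
```

View pics/box.png

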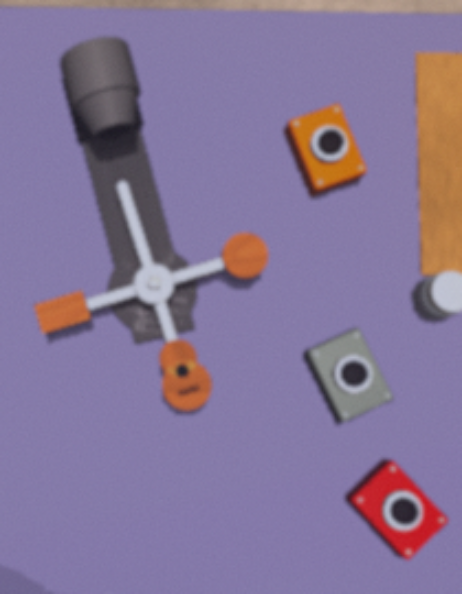

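>>> {"method": "carry_out", "body": {"moves": [[[-0.06,0,0],[0,0,-6.6],0],[[-0.12,-0.05,0],[0,0,-13.2],0],[[-0.17,-0.09,0],[0,0,-13.2],0],[[-0.21,-0.13,0],[0,0,-13.2],0],[[-0.25,-0.17,0],[0,0,-13.2],0]]}}

```text
time: 2.42
position: [351.2, 413.0, 405.0]
tcp_rot: [0.0, -0.0, 1.0, 0.0]
ft_force: [0.1, -0.0, 0.8]
gripper_width: 0.4
grasp_force: 0.0
```

Crop confirms the grey box at top-view pixel (430,230), and the bare arm lies over the station bar. Next I go above the carousel.

>>> {"method": "carry_out", "body": {"moves": [[[-0.04,-0.05,0],[0,0,0],0],[[-0.08,-0.1,0],[0,0,0],0],[[-0.12,-0.15,0],[0,0,0],0],[[-0.16,-0.2,0],[0,0,0],0],[[-0.19,-0.25,0],[0,0,0],0]]}}

```text
time: 3.05
position: [540.3, 165.2, 405.1]
tcp_rot: [0.001, -0.001, 1.0, 0.0]
ft_force: [0.9, 0.3, -0.6]
gripper_width: -0.0
grasp_force: 0.0
```

```bash
cat >> h.py <<'E'
def cloud(p,reg):
    r,c=np.nonzero(reg&(p["range_z"]>0)); z=p["range_z"][r,c]
    f=200/np.tan(np.radians(p["fovy"])/2); E=np.array(p["extrinsics"])
    P=np.stack([(c-p["cx"])/f*z,(r-p["cy"])/f*z,z,np.ones_like(z)]); return (E@P)[:3].T
def look(cam,ts):
    p=arm.camera(cam)
    for t in ts:
        for d in arm.silhouettes(t,p)[:2]:
            w=cloud(p,d["region"])
            if len(w)<5: continue
            c=w[:,:2]-w[:,:2].mean(0); v=np.linalg.svd(c,full_matrices=False)[2]
            print(t,round(d["confidence"],2),len(w),np.round(d["point"]),"mean",np.round(w.mean(0),1),"mid",np.round((w.max(0)+w.min(0))/2),"zmed",round(np.median(w[:,2])),"axis",round(np.degrees(np.arctan2(v[0,1],v[0,0])),1))
    return p
E
python3 - <<'E'
from h import *
p=look("wrist",["guitar_sample","disc_sample","oblong_sample","station"])
print(np.round(p["extrinsics"],2).tolist(),p["fovy"],arm.sense()["position"]); save(p,"w1.png")
E
```

```text
guitar_sample 0.8 4685 [29. 48.] mean [424.8 -81.5  67.9] mid [ 421. -114.   35.] zmed 68 axis -6.6
disc_sample 0.87 478 [  4. 223.] mean [ 585.5 -149.2   67.2] mid [ 595. -178.   35.] zmed 68 axis -16.9
disc_sample 0.27 17505 [ 90. 142.] mean [506.6 -33.4  65. ] mid [555. -56.  37.] zmed 67 axis 43.0
oblong_sample 0.97 3390 [221. 132.] mean [496.4  75.2  68. ] mid [504.  72.  35.] zmed 68 axis -70.3
oblong_sample 0.65 135 [218. 354.] mean [778.2  37.6  44.6] mid [775.  34.  58.] zmed 23 axis 167.2
station 0.91 30329 [141. 164.] mean [545.  -27.2  41.4] mid [590. -47. 147.] zmed 62 axis 14.0
station 0.72 4678 [28. 47.] mean [424.9 -81.6  68. ] mid [ 424. -114.   35.] zmed 68 axis -8.1
[[-0.0, 0.95, 0.31, 459.81], [1.0, 0.0, 0.0, 165.85], [-0.0, 0.31, -0.95, 374.39], [0.0, 0.0, 0.0, 1.0]] 62.872771036402476 [539.12566529 166.60811778 404.6621983 ]
```

View pics/w1.png

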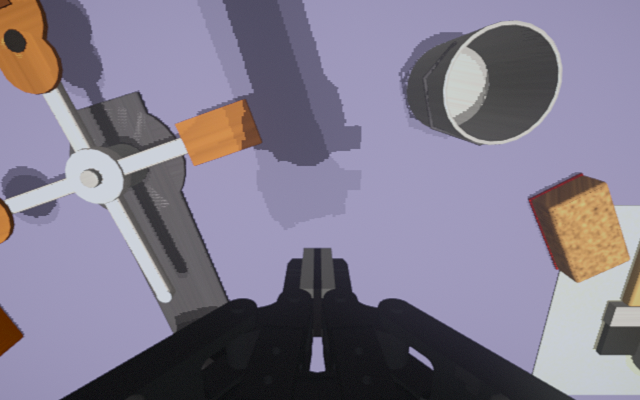

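Wrist view: nut at (90,180), bare arm end at (165,298), oblong sample (221,132), shut fingertips (318,275).

```bash
cat >> h.py <<'E'
def atz(p,pt,z):
    o=ray(p,pt,0.); d=ray(p,pt,1.)-o; return o+d*(z-o[2])/d[2]
E
python3 - <<'E'
from h import *
p=arm.camera("wrist")
for n,pt,z in [("nut",(90,180),74),("hub",(96,176),66),("end",(165,298),62),("barR",(197,215),8),("barR2",(228,297),8),("barL",(140,270),8),("barL2",(172,330),8)]: print(n,np.round(atz(p,pt,z)),px2w(p,pt,1))
# silver arm pixels: height 60..64
w=cloud(p,np.ones((400,640),bool)); 
m=(w[:,2]>59)&(w[:,2]<64)&(w[:,0]>440)&(w[:,0]<720)&(w[:,1]>-150)&(w[:,1]<60)
a=w[m]; b=a[(np.hypot(a[:,0]-537,a[:,1]+54)>45)&(a[:,0]>560)&(a[:,1]>-70)]
v=np.linalg.svd(b[:,:2]-b[:,:2].mean(0),full_matrices=False)[2][0]; print("bare arm",len(b),b.mean(0),np.degrees(np.arctan2(v[1],v[0])),b.max(0))
m=(w[:,2]>5)&(w[:,2]<11)&(w[:,0]>615)&(w[:,0]<720)
a=w[m]; 
for x in range(620,720,20):
    s=a[abs(a[:,0]-x)<3]
    if len(s): print(x,s[:,1].min(),s[:,1].max())
q=arm.camera("top"); w=cloud(q,np.ones((400,640),bool))
m=(w[:,2]>60)&(w[:,0]>680)&(w[:,0]<900)&(abs(w[:,1]-20)<100); a=w[m]; v=np.linalg.svd(a[:,:2]-a[:,:2].mean(0),full_matrices=False)[2][0]; print("blower",len(a),a.mean(0),a.min(0),a.max(0),np.degrees(np.arctan2(v[1],v[0])))
E
```

```text
nut [538. -48.  74.] [537.78999875 -47.43702995  74.3210156 ]
hub [536. -47.  66.] [534.48802276 -42.56741106  71.97629673]
end [677.  -2.  62.] [676.40036644  -1.79775418  62.65295328]
barR [599.  24.   8.] [601.3900507   20.7884456    0.60872866]
barR2 [713.  51.   8.] [7.18653135e+02 4.84922739e+01 1.93697570e-02]
barL [673. -57.   8.] [672.79004045 -56.77794788   8.60873348]
barL2 [765. -29.   8.] [764.85616895 -29.04895785   8.59359599]
bare arm 1469 [627.25909956 -18.92338678  62.11620971] 18.478260620581562 [684.16602512   3.90740297  63.99883452]
620 -46.73258115885778 442.76271239318555
640 -40.43199260561869 455.0743266526199
660 -61.9160509513554 571.6485104824744
680 -55.7241630000367 571.2083876125417
700 -51.14391520903749 572.0074804148085
blower 1302 [796.24729975  22.62634984 125.04768757] [680.08868878 -27.2512044   60.12401586] [868.54297941  80.89787229 145.7980193 ] -162.82238559519627
```

Hub is at about (538,-48), the bare arm points at 18.2° and the blower direction is about 15.3°, so I need about -183° (clockwise). I approach on the anticlockwise side of the bare arm.

>>> {"method": "carry_out", "body": {"moves": [[[-0.04,-0.05,0],[0,0,0],0],[[-0.08,-0.1,0],[0,0,0],0],[[-0.08,-0.14,0.06],[0,0,0],0],[[-0.08,-0.14,0.12],[0,0,0],0],[[-0.08,-0.14,0.185],[0,0,0],0]]}}

```text
time: 4.03
position: [619.3, 27.9, 227.7]
tcp_rot: [0.001, -0.001, 1.0, 0.001]
ft_force: [0.0, 1.1, -0.4]
gripper_width: -0.2
grasp_force: 0.0
```

Run:
```python
from h import *
s=arm.sense(); print(s["position"],s["ft_force"])
prev=s["position"][:2]
for call in [[36,25,14,3,-8],[-20,-32,-44,-56,-68],[-80,-92,-104,-116,-125],[-131,-136,-140,-142,-143]]:
    t=[np.array([538,-48])+103*np.array([np.cos(np.radians(a)),np.sin(np.radians(a))]) for a in call]
    print([[round(-(q[0]-prev[0])/1000,3),round((q[1]-prev[1])/1000,3)] for q in t]); prev=t[-1]
```

```text
[619.32851971  27.91090949 227.66249549] [ 0.01297933  1.0594965  -0.38160703]
[[np.float64(-0.002), np.float64(-0.015)], [np.float64(-0.012), np.float64(-0.032)], [np.float64(-0.019), np.float64(-0.051)], [np.float64(-0.022), np.float64(-0.071)], [np.float64(-0.021), np.float64(-0.09)]]
[[np.float64(0.005), np.float64(-0.021)], [np.float64(0.015), np.float64(-0.04)], [np.float64(0.028), np.float64(-0.057)], [np.float64(0.044), np.float64(-0.071)], [np.float64(0.063), np.float64(-0.081)]]
[[np.float64(0.021), np.float64(-0.006)], [np.float64(0.042), np.float64(-0.007)], [np.float64(0.064), np.float64(-0.004)], [np.float64(0.084), np.float64(0.003)], [np.float64(0.098), np.float64(0.011)]]
[[np.float64(0.008), np.float64(0.007)], [np.float64(0.015), np.float64(0.013)], [np.float64(0.02), np.float64(0.018)], [np.float64(0.022), np.float64(0.021)], [np.float64(0.023), np.float64(0.022)]]
```

>>> {"method": "carry_out", "body": {"moves": [[[-0.002,-0.013,0.003],[0,0,0],0],[[-0.012,-0.03,0.003],[0,0,0],0],[[-0.019,-0.049,0.003],[0,0,0],0],[[-0.022,-0.069,0.003],[0,0,0],0],[[-0.021,-0.088,0.003],[0,0,0],0]]}}

```text
time: 4.65
position: [642.0, -63.6, 229.0]
tcp_rot: [0.003, 0.0, 1.0, -0.0]
ft_force: [-1.9, 1.7, 7.5]
gripper_width: -0.4
grasp_force: 5.1
```

>>> {"method": "carry_out", "body": {"moves": [[[0.005,-0.021,0],[0,0,0],0],[[0.015,-0.04,0],[0,0,0],0],[[0.028,-0.057,0],[0,0,0],0],[[0.044,-0.071,0],[0,0,0],0],[[0.063,-0.081,0],[0,0,0],0]]}}

```text
time: 5.28
position: [576.2, -143.9, 225.9]
tcp_rot: [0.0, 0.0, 1.0, -0.0]
ft_force: [0.5, 1.4, -0.4]
gripper_width: 0.5
grasp_force: 0.3
```

Run:
```python
from h import *
s=arm.sense(); print(s["position"],s["ft_force"])
p=look("top",["guitar_sample","disc_sample","oblong_sample"]); save(p,"t2.png",(250,60,480,330),2.2)
```

```text
[ 576.16465208 -143.93925789  225.90842578] [ 0.54553142  1.4326145  -0.36370812]
guitar_sample 0.64 576 [295. 197.] mean [513.6  78.6  63.4] mid [517.  80.  35.] zmed 67 axis -78.8
guitar_sample 0.29 1076 [430. 231.] mean [ 418.6 -322.7   45.4] mid [ 424. -333.   33.] zmed 45 axis -155.0
disc_sample 0.68 1019 [432. 231.] mean [ 418.1 -322.4   46.9] mid [ 420. -326.   36.] zmed 46 axis -151.4
disc_sample 0.28 4299 [325. 151.] mean [659.9   3.1  60.7] mid [664.  15.  71.] zmed 65 axis -176.1
oblong_sample 0.76 293 [332. 148.] mean [666.7 -29.3  67.8] mid [667. -30.  68.] zmed 68 axis -169.9
```

View pics/t2.png

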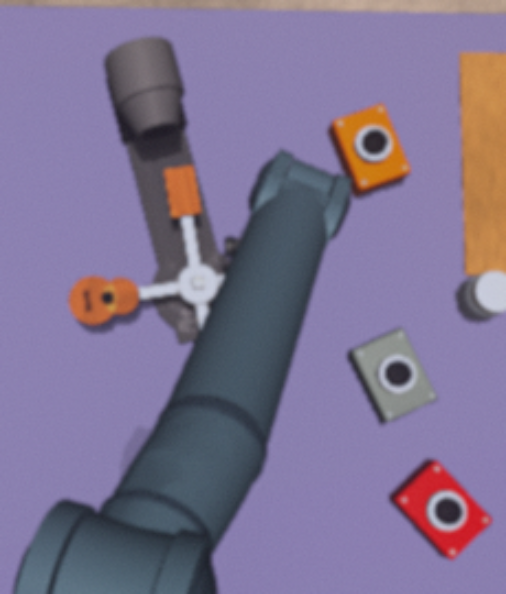

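Turned by about 90° as planned; the guitar is now at left (100,298 in the crop). Going on.

>>> {"method": "carry_out", "body": {"moves": [[[0.021,-0.005,0.004],[0,0,0],0],[[0.042,-0.006,0.006],[0,0,0],0],[[0.064,-0.003,0.006],[0,0,0],0],[[0.084,0.004,0.006],[0,0,0],0],[[0.098,0.012,0.006],[0,0,0],0]]}}

```text
time: 6.1
position: [479.6, -129.7, 220.1]
tcp_rot: [0.001, -0.001, 1.0, -0.0]
ft_force: [1.1, 0.2, 0.0]
gripper_width: 0.1
grasp_force: 0.3
```

>>> {"method": "carry_out", "body": {"moves": [[[0.008,0.007,0],[0,0,0],0],[[0.015,0.013,0],[0,0,0],0],[[0.02,0.018,0],[0,0,0],0],[[0.022,0.021,0],[0,0,0],0],[[0.023,0.022,0],[0,0,0],0]]}}

```text
time: 6.72
position: [456.5, -108.3, 219.9]
tcp_rot: [0.0, -0.0, 1.0, -0.0]
ft_force: [1.0, -1.4, 0.6]
gripper_width: 0.1
grasp_force: 0.3
```

```bash
cat >> h.py <<'E'
def car(cam):
    s=arm.sense(); print(s["position"],s["ft_force"])
    p=look(cam,["guitar_sample","disc_sample","oblong_sample"])
    return p
E
python3 - <<'E'
from h import *
car("top"); p=car("wrist"); save(p,"w3.png")
E
```

```text
[ 456.46656029 -108.25202858  219.94914764] [ 1.02163566 -1.41275843  0.584289  ]
guitar_sample 0.94 511 [326. 150.] mean [661.5  -4.6  68.1] mid [659.  -2.  68.] zmed 68 axis -158.6
disc_sample 0.63 353 [297. 207.] mean [489.   70.2  66.2] mid [489.  72.  35.] zmed 68 axis -68.3
oblong_sample 0.84 286 [378. 178.] mean [ 585.4 -176.6   67.9] mid [ 584. -177.   68.] zmed 68 axis 109.2
oblong_sample 0.34 328 [296. 204.] mean [489.6  70.6  67.8] mid [489.  69.  68.] zmed 68 axis -137.8
[ 456.31183158 -108.48697273  219.87260761] [-0.2613388   0.60788688 -0.49065233]
disc_sample 0.65 589 [633. 360.] mean [499.   45.6  63. ] mid [533.  86.  34.] zmed 65 axis 42.3
disc_sample 0.42 10765 [376. 280.] mean [460.7 -42.   60.7] mid [488.   6.  62.] zmed 62 axis 57.3
```

View pics/w3.png

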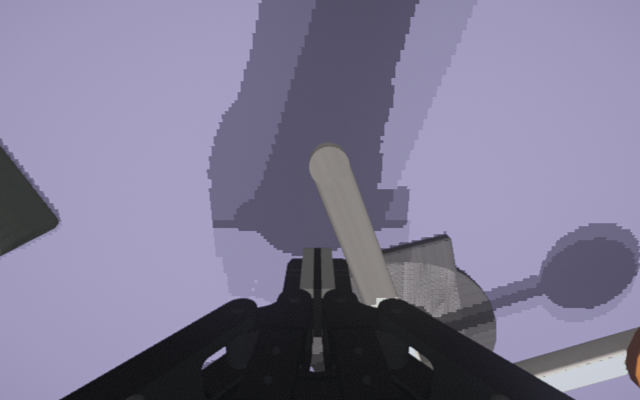

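Wrist view: bare arm runs from (328,165) to (375,290), with the fingertips (318,275) to the left of it. Nearly there.

```bash
cat >> h.py <<'E'
def band(p,z0,z1,box):
    w=cloud(p,np.ones((400,640),bool))
    return w[(w[:,2]>z0)&(w[:,2]<z1)&(w[:,0]>box[0])&(w[:,0]<box[1])&(w[:,1]>box[2])&(w[:,1]<box[3])]
def axis(b):
    v=np.linalg.svd(b[:,:2]-b[:,:2].mean(0),full_matrices=False)[2][0]; return b.mean(0).round(1),np.degrees(np.arctan2(v[1],v[0])).round(2)
E
python3 - <<'E'
from h import *
p=arm.camera("wrist"); b=band(p,59,64,(380,490,-125,-40)); print(len(b),axis(b),b.min(0))
m,_=axis(b); print(np.degrees(np.arctan2(-48-m[1],538-m[0])))
for pt in [(328,160)]: print(atz(p,pt,62))
for a,c in [((383,250),(450,235))]:
    A,C=atz(p,a,8),atz(p,c,8); print(A,C,np.degrees(np.arctan2(C[1]-A[1],C[0]-A[0])))
E
```

```text
6393 (array([430.1, -93.7,  62. ]), np.float64(19.78)) [ 395.50299293 -121.22313561   59.0055248 ]
22.954616235036305
[ 401.19065443 -103.57762815   62.        ]
[467.95602514 -67.37338516   8.        ] [457.85486948 -27.52284588   8.        ] 104.22353494815356
```

>>> {"method": "carry_out", "body": {"moves": [[[0.001,0.004,0],[0,0,0],0],[[0.003,0.008,0],[0,0,0],0],[[0.003,0.008,0],[0,0,0],0],[[0,-0.012,0],[0,0,0],0],[[0,-0.012,-0.06],[0,0,0],0]]}}

```text
time: 7.8
position: [453.9, -120.6, 275.6]
tcp_rot: [-0.007, 0.0, 1.0, -0.001]
ft_force: [1.9, 0.7, 0.0]
gripper_width: -0.1
grasp_force: 0.0
```

>>> {"method": "carry_out", "body": {"moves": [[[-0.03,0.01,-0.05],[0,0,0],0],[[-0.08,0.02,-0.1],[0,0,0],0],[[-0.13,0.03,-0.15],[0,0,0],0],[[-0.18,0.04,-0.17],[0,0,0],0],[[-0.2,0.05,-0.17],[0,0,0],0]]}}

```text
time: 8.43
position: [659.2, -69.1, 453.1]
tcp_rot: [0.003, -0.001, 1.0, 0.0]
ft_force: [-0.8, 0.2, -0.4]
gripper_width: -0.2
grasp_force: 0.0
```

Run:
```python
from h import *
p=car("wrist"); save(p,"w4.png")
```

```text
[659.19704471 -69.08378828 453.11475529] [-0.83390415  0.1745839  -0.44602516]
guitar_sample 0.72 3904 [366. 170.] mean [665.2 -15.   67.9] mid [665. -12.  39.] zmed 68 axis 16.7
disc_sample 0.92 2379 [467.  16.] mean [513.8  75.4  67.8] mid [516.  76.  66.] zmed 68 axis 91.2
oblong_sample 0.69 3043 [212.  83.] mean [ 573.9 -176.9   67.3] mid [ 574. -191.   35.] zmed 68 axis -75.8
```

View pics/w4.png

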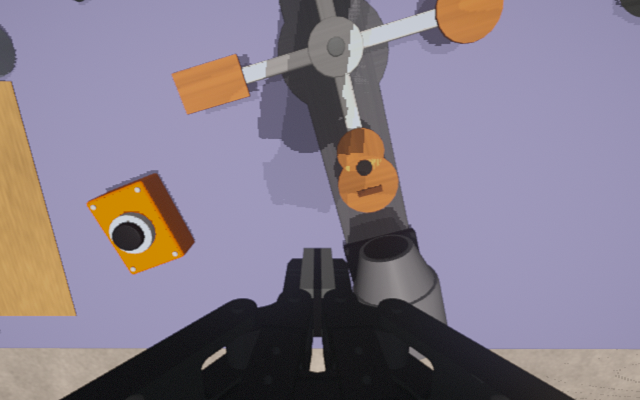

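The guitar (366,170) stands nearly in line between nut (336,46) and the nozzle mouth (387,250). Now to measure the residual.

```bash
cat > m.py <<'E'
from h import *
import sys
def run(name=None):
    p=arm.camera("wrist")
    if name: save(p,name)
    nut=band(p,72,77,(515,560,-70,-25)); H=(nut[:,:2].max(0)+nut[:,:2].min(0))/2; print("nut",len(nut),H)
    g=band(p,66.5,70,(600,730,-60,50)); gm,ga=axis(g); print("guitar",len(g),gm,ga,"dir",np.degrees(np.arctan2(gm[1]-H[1],gm[0]-H[0])).round(2))
    for y0,y1,n in ((45,140,"disc"),(-240,-135,"obl")):
        b=band(p,66.5,70,(480,620,y0,y1)); m=(b.max(0)+b.min(0))/2; print(n,len(b),b.mean(0).round(1),np.degrees(np.arctan2(b[:,1].mean()-H[1],b[:,0].mean()-H[0])).round(2))
    a=band(p,60.5,63.5,(480,620,-160,60)); r=np.hypot(a[:,0]-H[0],a[:,1]-H[1]); a=a[(r>35)&(r<78)]
    th=np.degrees(np.arctan2(a[:,1]-H[1],a[:,0]-H[0]))
    for c in (-75,15,105): 
        s=th[abs(th-c)<17]; print("arm",c,len(s),np.mean(s) if len(s) else None)
    # bar edges at z 8
    s=band(p,5.5,11,(480,740,-130,130)); x=[];lo=[];hi=[]
    for xx in range(630,721,5):
        q=s[abs(s[:,0]-xx)<3][:,1]
        q=q[abs(q-(-48+.27*(xx-538)))<60]
        if len(q)>10: x.append(xx);lo.append(q.min());hi.append(q.max())
    for l in (lo,hi,(np.array(lo)+hi)/2):
        k=np.polyfit(x,l,1); print("bar slope deg",np.degrees(np.arctan(k[0])).round(2), "at 700",np.polyval(k,700).round(1))
    n=band(p,70,118,(720,800,-30,60)); print("nozzle",len(n),n.min(0),n.max(0))
    return p
if __name__=="__main__": run()
E
python3 - <<'E'
from m import *
p=run()
for pt in [(364,167),(336,46)]: print(atz(p,pt,68 if pt[0]==364 else 74))
hsv=p["pixels"].astype(int)
for z,pts in ((8,[(298,100),(322,180),(345,237),(385,100),(402,180),(412,225)]),):
    print([atz(p,t,z)[:2].round(1).tolist() for t in pts])
save(p,"w5.png",(270,20,450,300),2.1)
E
```

```text
nut 273 [538.77900505 -50.76004721]
guitar 3771 [664.9 -15.   68.2] 15.64 dir 15.83
disc 2685 [510.8  76.4  68. ] 102.4
obl 2905 [ 574.  -176.8   68.2] -74.37
arm -75 654 -73.87741694441166
arm 15 594 15.988249565430285
arm 105 705 105.14638463405785
bar slope deg 16.01 at 700 -51.2
bar slope deg 15.96 at 700 42.0
bar slope deg 15.98 at 700 -4.6
nozzle 2019 [737.28743229 -23.49262786  70.18293796] [799.74768403  59.77668005 117.9937725 ]
[652.73347454 -18.18261432  68.        ]
[533.09451994 -51.45505943  74.        ]
[[584.2, -92.5], [683.2, -63.0], [763.8, -30.9], [584.0, 11.9], [683.0, 40.5], [745.8, 59.3]]
```

View pics/w5.png

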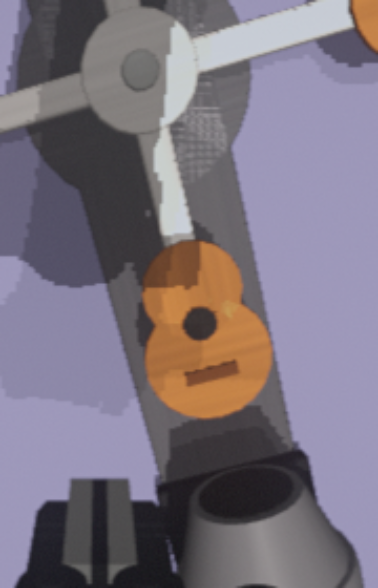

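The guitar arm reads 15.1–16.1° against the bar's 15.98°, so it is aligned within half a degree. Now the grey box's button.

>>> {"method": "carry_out", "body": {"moves": [[[0.04,-0.04,0],[0,0,0],0],[[0.08,-0.085,0],[0,0,0],0],[[0.12,-0.13,0.02],[0,0,0],0],[[0.16,-0.18,0.04],[0,0,0],0],[[0.2,-0.225,0.05],[0,0,0],0]]}}

```text
time: 9.3
position: [455.4, -293.8, 399.3]
tcp_rot: [-0.001, 0.001, 1.0, 0.001]
ft_force: [0.7, -0.3, 0.2]
gripper_width: 0.1
grasp_force: 0.0
```

Run:
```python
from h import *
arm.camera("wrist")
p=look("wrist",["dry_button_top","control_box"]); save(p,"w6.png"); s=arm.sense(); print(s["position"])
for d in arm.recognise("dry_button_top",p)[:2]: print(d["confidence"],d["point"],px2w(p,d["point"]))
b=band(p,60,80,(340,500,-400,-250)); print("above60",len(b),(b.max(0)+b.min(0))/2,b.max(0)-b.min(0),np.median(b[:,2]))
```

```text
dry_button_top 0.57 1118 [294. 158.] mean [ 419.9 -324.1   66.9] mid [ 420. -325.   64.] zmed 67 axis 90.2
control_box 0.96 8853 [296. 147.] mean [ 417.3 -324.1   48.5] mid [ 424. -326.   34.] zmed 45 axis 27.5
control_box 0.89 1129 [236.  11.] mean [ 293.7 -372.6   35.5] mid [ 292. -373.   26.] zmed 43 axis 106.4
[ 455.7468132  -294.40055217  400.06442939]
0.72 [295.0, 156.1] [ 420.41854117 -322.0465603    67.06044521]
above60 1142 [ 420.537706   -324.57741699   64.72409913] [34.29451197 34.76532021  9.39594957] 67.00068110686695
```

View pics/w6.png

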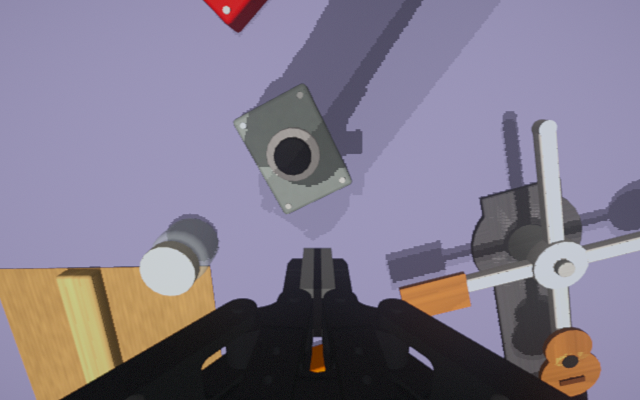

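Grey box with black button at (294,156), centre about (420,-324), top at z 67.

>>> {"method": "carry_out", "body": {"moves": [[[0.02,-0.02,0.03],[0,0,0],0],[[0.035,-0.03,0.06],[0,0,0],0],[[0.035,-0.03,0.1],[0,0,0],0],[[0.035,-0.03,0.135],[0,0,0],0],[[0.035,-0.03,0.145],[0,0,0],0]]}}

```text
time: 10.18
position: [424.3, -320.1, 253.4]
tcp_rot: [-0.002, -0.002, 1.0, 0.002]
ft_force: [-0.7, -0.1, 0.1]
gripper_width: 0.0
grasp_force: 0.0
```

>>> {"method": "carry_out", "body": {"moves": [[[0,0,0.005],[0,0,0],0],[[0,0,0.01],[0,0,0],0],[[0,0,0.014],[0,0,0],0],[[0,0,0.017],[0,0,0],0],[[0,0,0.017],[0,0,0],0]]}}

```text
time: 10.8
position: [424.5, -322.7, 239.1]
tcp_rot: [0.001, -0.0, 1.0, -0.0]
ft_force: [0.6, 0.4, 3.2]
gripper_width: -0.1
grasp_force: 1.1
```

>>> {"method": "carry_out", "body": {"moves": [[[0,0,0.002],[0,0,0],0],[[0,0,0.004],[0,0,0],0],[[0,0,0.006],[0,0,0],0],[[0,0,0.006],[0,0,0],0]]}}

```text
time: 11.3
position: [424.6, -323.0, 234.4]
tcp_rot: [0.001, -0.0, 1.0, 0.0]
ft_force: [-2.6, 2.4, 14.8]
gripper_width: 0.4
grasp_force: 7.2
```

14.8 N exceeds the spring's 5 N, so the button has bottomed. Hold briefly, then lift straight up.

>>> {"method": "carry_out", "body": {"moves": [[[0,0,0],[0,0,0],0],[[0,0,-0.005],[0,0,0],0],[[0,0,-0.02],[0,0,0],0],[[0,0,-0.07],[0,0,0],0],[[0,0,-0.12],[0,0,0],0]]}}

```text
time: 11.92
position: [423.3, -322.1, 353.2]
tcp_rot: [-0.001, -0.0, 1.0, 0.0]
ft_force: [1.7, 0.3, -0.1]
gripper_width: 0.1
grasp_force: 0.0
```

>>> {"method": "carry_out", "body": {"moves": [[[-0.02,0.03,-0.04],[0,0,0],0],[[-0.03,0.03,-0.05],[0,0,0],0],[[-0.03,0.03,-0.05],[0,0,0],0]]}}

```text
time: 12.3
position: [454.5, -292.4, 402.9]
tcp_rot: [0.0, -0.001, 1.0, -0.0]
ft_force: [-0.0, 0.7, 0.0]
gripper_width: 0.2
grasp_force: 0.0
```

Run:
```python
from h import *
p=look("wrist",["control_box"])
b=band(p,60,80,(340,500,-400,-250)); print("button",(b.max(0)+b.min(0))/2,np.median(b[:,2]))
look("top",["guitar_sample","disc_sample","oblong_sample"]); s=arm.sense(); print(s["time"],s["position"],s["ft_force"],abs(s["qvel"]).max())
```

```text
control_box 0.84 8975 [288. 136.] mean [ 417.4 -323.8   48.3] mid [ 429. -329.   34.] zmed 45 axis 25.8
control_box 0.84 481 [233.   8.] mean [ 299.6 -373.5   28. ] mid [ 297. -379.   23.] zmed 30 axis 119.3
button [ 420.96560527 -324.65880257   64.91489692] 67.04086380799268
guitar_sample 0.6 508 [328. 150.] mean [664.3 -17.7  66.9] mid [663. -16.  41.] zmed 68 axis -162.5
disc_sample 0.67 311 [295. 201.] mean [501.5  73.7  67.7] mid [502.  74.  69.] zmed 68 axis -150.7
disc_sample 0.34 1420 [315. 100.] mean [795.3  24.  116.1] mid [803.  26.  71.] zmed 126 axis -162.4
oblong_sample 0.74 123 [430. 232.] mean [ 420.4 -326.3   66.1] mid [ 421. -328.   64.] zmed 67 axis -93.8
oblong_sample 0.54 319 [380. 182.] mean [ 573.8 -180.5   65.4] mid [ 579. -186.   35.] zmed 68 axis 103.7
12.6 [ 452.93429215 -292.957183    401.10205491] [-1.33797016  1.10185696 -0.30782358] 0.01039384580612518
```

The button is back up, the box hasn't moved, and the carousel is still aligned. Handing in.

```bash
python3 -c "
from workcell import arm
print(arm.sign_off())"
```

```text
the job is handed in; nothing more can be done
None
```

The job is handed in: the guitar sample stands in front of the nozzle to within about half a degree, and the grey control box's button was pressed fully down and came back up, with the box unmoved.

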